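Refill the indexing parts carousel

ROBOT

A 6-joint arm with a two-finger parallel gripper is mounted at the origin on a cart in front of the work surface, level with it; the furniture and walls round the work are solid. World frame = base frame: x ahead of the robot, y to its left, z up, the work surface at z = 0. Lengths are in mm, angles in rad, forces in N, time in s.
With the tool pointing down it reaches from about 275 to 750 mm from the base axis. Payload 10.2 kg.
Tool frame: the origin (TCP) lies where the fingers leave the gripper's body, on its centre line; the fingertips stand 73 mm ahead of it and the grasp point (between the pads) lies 54 mm ahead of it; z points along the fingers, y is the line along which they close (so a half turn about z gives the same grasp; the last joint's range is limited). The gripper opens to 85 mm and grips with 20 to 120 N. Pads are 22 mm wide; open, the fingers measure 114 mm over their backs; the gripper's body (76 mm by 85 mm) begins 54 mm behind the grasp point. The pads swing forward as they close: fully open they stand 13 mm farther back than shut.
Start: joints at [0.911, 0.313, 1.498, -0, 1.331, -0.223], TCP at [222.11, 475.709, 303.894] pointing down, gripper open.
Joint ranges: [-2.94, 2.94], [-0.97, 2.17], [0.19, 2.56], [-1.23, 4.37], [0.02, 3.11], [-2.88, 2.88]. Speed limits (rad/s): [2.39, 2.39, 3.01, 3.14, 3.14, 3.14].

INTERFACE

Orientations are given as a unit quaternion [w, x, y, z].
In Python, from rig import ctrl gives the robot as it stands.
- The arm moves only by the shell command python3 -m creep 'ROWS' [OPENING] [FORCE]. ROWS is JSON, a list that holds one entry, the list of rows, each a list of 6 numbers: the shift along the world's x, y, z in units of 25 mm (1.0 is 25 mm), then the turn, a rotation vector about the world's x, y, z in units of 5 degrees (1.0 is 5 degrees). In form: [[[x, y, z, ax, ay, az], ...]]. A call has 1 to 20 rows; each row is the pose to reach, as a shift and turn from the pose commanded when the call began; what a row does not reach only later rows make up. A row lasts 1/12 s, in which the tool goes at most 41.7 mm and 7.16 degrees, less where a joint would pass 70% of its speed; a pose out of reach is approached as far as the arm can. A call with a gripper value outside its range is refused whole. OPENING is the finger opening in mm, from 0 to 85.4, set as the call begins (- or left out, the last holds). The fingers move at their own pace and stop on an object; FORCE is the grip in N (left out, the last holds). Time passes only in rows, so rows that repeat a pose let the fingers close. It gives the time, the measured TCP pose, the force, the opening and the grip force at its end, in the units of the state.
- ctrl.sense(): the state, without advancing time (a new reading comes with each control period).
- ctrl.capture(name): name is "side" or "top"; returns a dict with "image" (384x512x3 uint8, red, green, blue), "fx", "fy", "cx", "cy" (pixels), "k1" (the pictures are not rectified: a ray, as slopes to the right and down, at radius r is drawn at 1 + k1 r^2 times it, then the intrinsics apply), "R" (3x3) and "t" (3): a world point X has camera coordinates R X + t. Camera axes: x right, y down, z forward; pixel columns grow to the right and rows downward; lengths in mm; the calibration is good to about 2 mm. A picture is of the moment at which its call begins. There is no depth.
- ctrl.finish_job(): hands the job in; it is judged then, once.
The state is a dict: "time_s": time; "joints": joint angles; "dq": joint speeds; "tau": joint torques, N m; "eef_pos": TCP position; "ee_rot": TCP orientation; "force": force on the tool from outside, world axes, zero at the start; "wrist_torque": the same for the moment, N m; "grip_width": opening from 0.0 (shut) to 1.0 (fully open); "grip_force": force on a finger pad.
Only numpy, scipy, OpenCV 4.12 (cv2) and the standard library are available. Lean on these libraries where they do the work, as an engineer would, in place of code of your own. Each camera call takes 0.05 s, during which the arm holds its last target. There are 200 camera calls.

TASK

Refill the six-pocket parts carousel: turn its hexagonal knob to index each empty pocket into the hood's opening and set one of the spare blue component boxes from the bench flat into it. When all six pockets are full, turn the pick counter's knob back to its zero stop. Finish with the carousel clicked into place with the red-marked pocket in the opening, and do not disturb the flux bottle or the yellow tape.

Things in the scene. Friction and masses are not known exactly. Their poses are not given: they have to be found in the camera images.
- carousel (a joint): angle, rad, by which the carousel's disc has turned since it was set up (counter-clockwise seen from above is positive), without end; read from the pocket points which pocket is in the opening. Sprung detents hold the disc every 60 degrees, with a pocket in the opening, and at the start; they resist with up to about 0.15 N m (plus damping 0.25 N m s/rad), and past half way pull it into the next
- hex_knob (a point): centre of the upright black hexagonal knob on the disc's axis that turns the disc: 44 mm across flats, 34 mm tall (17 above and below this point, which is 81 mm above the bench; hood top 21 mm below it). Its axes are the disc's: pairs of flats face along its x and at 60 and 120 degrees from that. At a detent the flats stand the same to the base
- carousel_base: fixed round base, 336 mm wide, of the carousel; origin on the disc's axis at bench level; the opening lies at its -x. A clear flat hood (radius 166 mm, underside 56, top 60 mm above the bench, 10 mm over the boxes) covers the disc except a sector 45 degrees either side of -x, so a box can be put in or taken out only at the opening
- opening (a point): point on the floor level (26 mm above the bench) in the hood's opening, 120 mm from the disc's axis, where a pocket's centre stands when indexed to the opening. Its axes are those of the base: x points to the disc's axis
- pocket1 (a point): centre of the floor of pocket 1 of the six on the white disc, 26 mm above the bench, counter-clockwise in order; red lugs and two red dots. Takes one box, its 52 mm length along the disc's radius, 3 mm play all round, between lugs 6.5 mm high; free for fingers over 32 mm at the middle of the long sides
- pocket2 (a point): centre of the floor of pocket 2 of the six on the white disc, 26 mm above the bench, counter-clockwise in order; grey lugs. Takes one box, its 52 mm length along the disc's radius, 3 mm play all round, between lugs 6.5 mm high; free for fingers over 32 mm at the middle of the long sides
- pocket3 (a point): centre of the floor of pocket 3 of the six on the white disc, 26 mm above the bench, counter-clockwise in order; grey lugs. Takes one box, its 52 mm length along the disc's radius, 3 mm play all round, between lugs 6.5 mm high; free for fingers over 32 mm at the middle of the long sides
- pocket4 (a point): centre of the floor of pocket 4 of the six on the white disc, 26 mm above the bench, counter-clockwise in order; grey lugs. Takes one box, its 52 mm length along the disc's radius, 3 mm play all round, between lugs 6.5 mm high; free for fingers over 32 mm at the middle of the long sides
- pocket5 (a point): centre of the floor of pocket 5 of the six on the white disc, 26 mm above the bench, counter-clockwise in order; grey lugs. Takes one box, its 52 mm length along the disc's radius, 3 mm play all round, between lugs 6.5 mm high; free for fingers over 32 mm at the middle of the long sides
- pocket6 (a point): centre of the floor of pocket 6 of the six on the white disc, 26 mm above the bench, counter-clockwise in order; grey lugs. Takes one box, its 52 mm length along the disc's radius, 3 mm play all round, between lugs 6.5 mm high; free for fingers over 32 mm at the middle of the long sides
- box_a: blue clear-plastic component box, 52 x 32 x 20 mm (its own x, y, z), 40 g, closed; origin at the centre of its underside, z up, x along its 52 mm length. Grasp across the 32 mm width. If present it stands in a pocket at the start
- box_b: blue clear-plastic component box, 52 x 32 x 20 mm (its own x, y, z), 40 g, closed; origin at the centre of its underside, z up, x along its 52 mm length. Grasp across the 32 mm width. If present it stands in a pocket at the start
- box_c: blue clear-plastic component box, 52 x 32 x 20 mm (its own x, y, z), 40 g, closed; origin at the centre of its underside, z up, x along its 52 mm length. Grasp across the 32 mm width. If present it stands in a pocket at the start
- box_d: blue clear-plastic component box, 52 x 32 x 20 mm (its own x, y, z), 40 g, closed; origin at the centre of its underside, z up, x along its 52 mm length. Grasp across the 32 mm width. If present it stands in a pocket at the start
- box_e: blue clear-plastic component box, 52 x 32 x 20 mm (its own x, y, z), 40 g, closed; origin at the centre of its underside, z up, x along its 52 mm length. Grasp across the 32 mm width. If present it stands in a pocket at the start
- box_f: blue clear-plastic component box, 52 x 32 x 20 mm (its own x, y, z), 40 g, closed; origin at the centre of its underside, z up, x along its 52 mm length. Grasp across the 32 mm width. If present it stands in a pocket at the start
- spare_1: blue clear-plastic component box, 52 x 32 x 20 mm (its own x, y, z), 40 g, closed; origin at the centre of its underside, z up, x along its 52 mm length. Grasp across the 32 mm width. A spare, lying on the bench at the start
- spare_2: blue clear-plastic component box, 52 x 32 x 20 mm (its own x, y, z), 40 g, closed; origin at the centre of its underside, z up, x along its 52 mm length. Grasp across the 32 mm width. A spare, lying on the bench at the start
- spare_3: blue clear-plastic component box, 52 x 32 x 20 mm (its own x, y, z), 40 g, closed; origin at the centre of its underside, z up, x along its 52 mm length. Grasp across the 32 mm width. A spare, lying on the bench at the start
- spare_4: blue clear-plastic component box, 52 x 32 x 20 mm (its own x, y, z), 40 g, closed; origin at the centre of its underside, z up, x along its 52 mm length. Grasp across the 32 mm width. A spare, lying on the bench at the start
- counter_knob (a joint): angle of the pick counter's reset knob, rad: 0 at its zero stop, up to 3.0, growing clockwise seen from above; so it is reset by turning counter-clockwise. At zero its bar lies along the 80 mm side of the blue box. Light friction (0.03 N m), stays where it is left
- counter_knob_grip (a point): on the axis of the reset knob at the height to grip its bar (14 mm wide, 42 long, top 7 mm above this point, which is 61 mm above the bench), on a blue counter box of 80 x 100 x 24 mm; the knob has radius 22 mm and its bar lies along this point's x axis (which turns with the knob); pinch the bar across this point's y axis
- flux_bottle: bystander: brown bottle, 40 mm wide, 76 mm tall; origin at the centre of its underside
- tape_yellow: bystander: roll of yellow tape lying flat, 62 mm wide, 19 mm tall; origin at the centre of its underside
There are look-alikes about, which are no part of the job. Leave any brown look-alike of the spare_3 alone.

How it is judged:
By the outcome, as a careful person would: the job done as asked, in the order asked, and still so for the second after the job is handed in, with the robot touching nothing.
Of box_a, box_b, box_c, box_d, box_e, box_f only 2 to 3 are there at a start; the rules pass over those that are not, and their reading is None.
At some moment in a run one of spare_1, spare_2, spare_3, spare_4 may be knocked a few centimetres aside while the robot is not near it.
Once in a run the grip may slacken for a moment while it holds something.
It also fails if it takes over 210 s, if anything falls off the work surface, if the arm or the gripper's body presses on something with over 40 N, if the wrist force passes 120 N, or if a joint passes its speed limit or range.

## Working session

There is one attempt and no reset: what is moved stays moved. The work goes in short steps, Python scripts to look and compute and a shell command to move; the robot and the scene stay as the last step left them, time stands still between calls to the robot, and variables do not carry over. Pictures are saved under pics/ and viewed, at most 14 in all, crops included, and the job is handed in when it is done.

```bash
mkdir -p pics; ls; python3 - <<'E'
from rig import ctrl
import cv2,numpy as np
for n in("top","side"):
    c=ctrl.capture(n); cv2.imwrite(f"pics/{n}0.png",cv2.resize(c["image"][:,:,::-1],(800,600),interpolation=cv2.INTER_CUBIC)); 
    np.save(f"{n}0.npy",c["image"]);print(n,{k:np.round(v,3).tolist() for k,v in c.items() if k!="image"})
print(ctrl.sense())
E
```

```text
pics
top {'fx': 382.659, 'fy': 382.659, 'cx': 259.41, 'cy': 190.695, 'k1': 0.032, 'R': [[0.008, -1.0, 0.019], [-0.981, -0.011, -0.192], [0.192, -0.017, -0.981]], 't': [-43.326, 556.795, 1400.6]}
side {'fx': 458.52, 'fy': 458.52, 'cx': 256.519, 'cy': 193.47, 'k1': -0.044, 'R': [[-0.996, -0.087, 0.008], [-0.058, 0.593, -0.803], [0.065, -0.801, -0.596]], 't': [549.675, 103.086, 1465.864]}
{'time_s': 0.1, 'joints': array([ 9.10577750e-01,  3.13365851e-01,  1.49834523e+00,  5.81934354e-06,
        1.33098297e+00, -2.23404388e-01]), 'dq': array([-0.00064188, -0.00038901, -0.00221372,  0.00084239, -0.00331434,
        0.00035273]), 'tau': array([ 2.29071171e-03, -4.12896967e+01, -2.60139173e+01, -1.74884262e-04,
        3.06233836e-03,  3.08353253e-05]), 'eef_pos': array([222.02656722, 475.58376887, 303.41266125]), 'ee_rot': array([-2.38021867e-04,  2.16675478e-01,  9.76243532e-01, -4.96613006e-04]), 'force': array([-0.49835422, -0.00399741, -0.09284478]), 'wrist_torque': array([0.01022447, 0.01701773, 0.00816978]), 'grip_force': 0.0, 'grip_width': 0.9990054176782732}
```

View pics/top0.png

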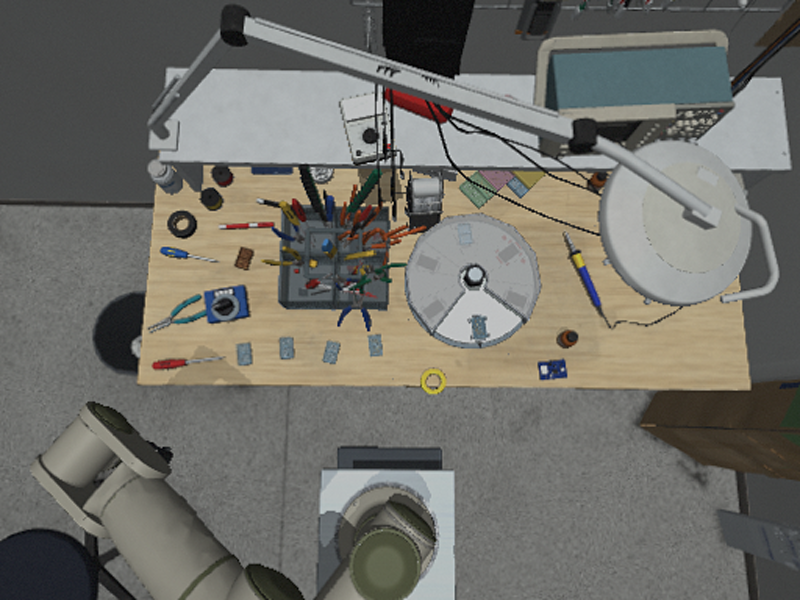

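View pics/side0.png

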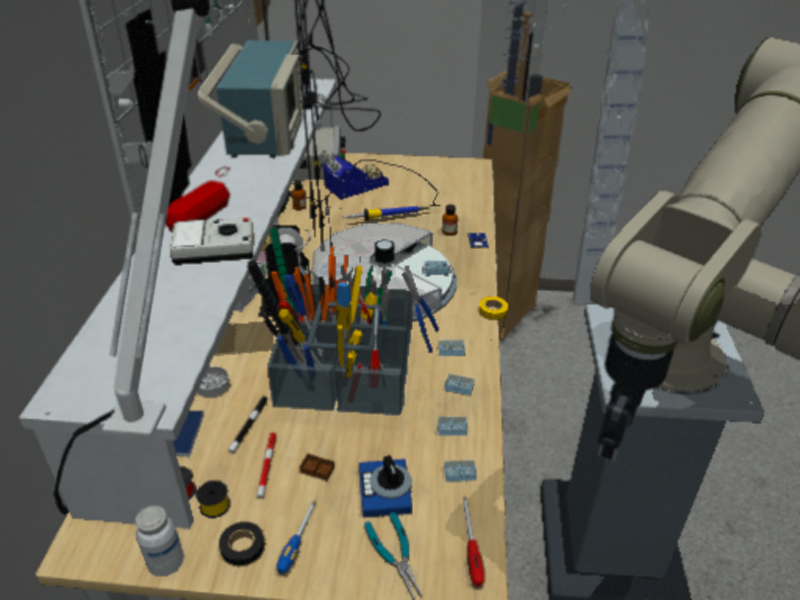

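The top view shows the carousel at about (473,280), with boxes at (479,327) in the opening and at (465,234). The four spares are at (244,353), (287,348), (331,352) and (375,345), the counter at (226,303), the tape at (432,381) and the flux bottle at (567,338). The side view confirms this layout.

```bash
cat > h.py <<'E'
import numpy as np,cv2
from rig import ctrl
def K(c): return np.array([[c["fx"],0,c["cx"]],[0,c["fy"],c["cy"]],[0,0,1]]),np.array([c["k1"],0,0,0,0.])
def plane(c,px,z):
    k,d=K(c); n=cv2.undistortPoints(np.float64(px).reshape(-1,1,2),k,d)[:,0]
    R=np.array(c["R"]);t=np.array(c["t"]); C=-R.T@t
    w=np.c_[n,np.ones(len(n))]@R
    return C+w*((z-C[2])/w[:,2])[:,None]
def proj(c,X):
    k,d=K(c); return cv2.projectPoints(np.float64(X).reshape(-1,1,3),cv2.Rodrigues(np.array(c["R"]))[0],np.array(c["t"],float),k,d)[0][:,0]
def blobs(mask,amin,amax=1e9):
    n,l,s,ce=cv2.connectedComponentsWithStats(mask.astype(np.uint8))
    out=[]
    for i in range(1,n):
        if amin<=s[i,4]<=amax:
            cs,_=cv2.findContours((l==i).astype(np.uint8),cv2.RETR_EXTERNAL,cv2.CHAIN_APPROX_NONE); out.append((ce[i],s[i],cs[0][:,0]))
    return out
E
python3 - <<'E'
from h import *
c=ctrl.capture("top");im=c["image"]
a=cv2.resize(im[125:235,245:355],(600,600),interpolation=cv2.INTER_CUBIC)
b=cv2.resize(im[172:250,95:255],(800,390),interpolation=cv2.INTER_CUBIC)
cv2.imwrite("pics/c1.png",a[:,:,::-1]);cv2.imwrite("pics/s1.png",b[:,:,::-1])
print(im[226,155:162],im[209,302:310],im[215,170:176])
E
```

```text
[[103 123 134]
 [ 93 113 124]
 [ 90 108 117]
 [ 94 110 118]
 [ 90 108 117]
 [100 106 106]
 [152 140 112]] [[ 62  76  85]
 [ 91 105 111]
 [ 96 109 114]
 [ 76  85  88]
 [108 123 128]
 [107 121 126]
 [ 91 115 130]
 [ 79 100 114]] [[177 158 124]
 [176 159 123]
 [176 156 121]
 [173 154 120]
 [173 155 121]
 [174 155 121]]
```

View pics/c1.png

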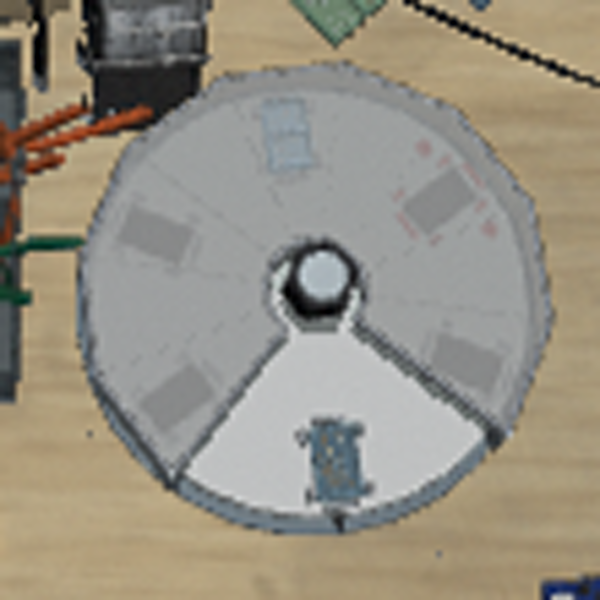

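View pics/s1.png

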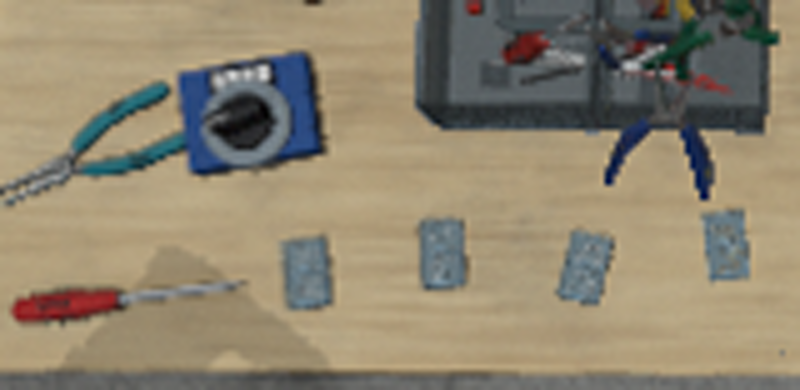

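The carousel crop shows a box in the opening (338,462) and another at (288,135). The red pocket at (442,200) is empty, as are (157,235), (178,397) and (468,360). So the full pockets are 5 (in the opening) and 2, and the empty ones are 1, 3, 4 and 6. The second crop shows the four spares and the counter, with its bar about 20° off the box's side.

```bash
cat > m.py <<'E'
from h import *
def spares(c,im,reg):
    i=im.astype(int); m=(i[:,:,2]-i[:,:,0]>-8)&(i.sum(2)>150)
    m2=np.zeros_like(m); x0,x1,y0,y1=reg; m2[y0:y1,x0:x1]=m[y0:y1,x0:x1]
    for ce,s,ct in blobs(m2,50,300):
        P=plane(c,ct,16)[:,:2].astype(np.float32); r=cv2.minAreaRect(P)
        print(np.round(ce,1),s[4],np.round(plane(c,[ce],12)[0],1),"rect",np.round(r[0],1),np.round(r[1],1),np.round(r[2],1))
E
python3 - <<'E'
from m import *
c=ctrl.capture("top");im=c["image"]
print("camC",-np.array(c["R"]).T@c["t"])
spares(c,im,(145,255,212,240))
s=ctrl.capture("side");si=s["image"]
print("side",-np.array(s["R"]).T@s["t"]); spares(s,si,(275,310,212,312))
g=lambda u,v:(245+u/5.4545,125+v/5.4545)
h=lambda u,v:(95+u/5,172+v/5)
print("knob",plane(c,[g(323,275)],98)); 
print("knobside z98",plane(s,[(384*.64,241*.64)],98))
print("box5",plane(c,[g(338,458)],46),"box2",plane(c,[g(288,135)],46))
print("pockets",plane(c,[g(178,397),g(157,235),g(442,200),g(468,360)],26).round(0))
print("tick",plane(c,[g(340,518)],20),"hood edge ends",plane(c,[g(175,480),g(497,435)],58).round(1))
print("counter bar", plane(c,[h(240,120),h(210,128),h(270,108)],66).round(1),"box corners",plane(c,[h(180,73),h(312,53),h(325,150),h(195,172)],24).round(1))
print("counter side", plane(s,[(386*.64,465*.64)],68).round(1))
print("tape",plane(c,[(432*.64,381*.64)],10).round(),"flux",plane(c,[(567*.64,338*.64)],70).round(),"organiser",plane(c,[(280*.64,305*.64),(388*.64,307*.64)],60).round())
E
```

```text
camC [ 277.67221112  -13.09108201 1481.99352313]
[240.  220.7] 112 [447.1  35.3  12. ] rect [447.2  35.1] [50.3 30.7] 1.1
[183.  222.3] 121 [438.5 253.4  12. ] rect [437.7 252.6] [50.6 30.5] 2.6
[211.5 225.3] 114 [428.1 144.2  12. ] rect [428.1 143.8] [31.6 51.1] 77.7
[155.9 226.4] 118 [422.2 355.3  12. ] rect [421.7 353.9] [50.6 30.2] 3.6
side [ 458.68786397 1160.05697023  951.52581024]
[288.6 222.5] 156 [446.2  41.4  12. ] rect [446.   45.8] [50.1 44. ] 5.5
[293.6 246.2] 176 [427.9 149.3  12. ] rect [427.9 152.8] [44.9 51.3] 79.0
[289.1 272.5] 219 [437.9 258.1  12. ] rect [437.9 261.6] [52.  41.9] 5.3
[294.3 301.3] 235 [421.4 359.8  12. ] rect [421.1 362.1] [51.1 40.1] 5.2
knob [[ 608.53489251 -203.40453145   98.        ]]
knobside z98 [[ 609.40070542 -215.3102784    98.        ]]
box5 [[ 490.26983117 -219.10621643   46.        ]] box2 [[ 723.76055088 -186.85998985   46.        ]]
pockets [[ 536. -109.   26.]
 [ 654.  -94.   26.]
 [ 683. -300.   26.]
 [ 565. -316.   26.]]
tick [[ 451.45892727 -223.54780645   20.        ]] hood edge ends [[ 472.  -104.8   58. ]
 [ 505.8 -327.8   58. ]]
counter bar [[529.7 396.2  66. ]
 [523.4 417.9  66. ]
 [539.  374.7  66. ]] box corners [[573.4 456.5  24. ]
 [590.4 356.7  24. ]
 [514.5 342.4  24. ]
 [496.5 439.6  24. ]]
counter side [[540.6 406.7  68. ]]
tape [[ 360. -105.   10.]] flux [[ 461. -424.   70.]] organiser [[535. 264.  60.]
 [533.   4.  60.]]
```

```bash
python3 -m creep '[[[15.46,-27.17,0,0,0,0.56],[15.46,-27.17,0,0,0,0.56],[15.46,-27.17,0,0,0,0.56],[15.46,-27.17,0,0,0,0.56],[15.46,-27.17,0,0,0,0.56],[15.46,-27.17,0,0,0,0.56],[15.46,-27.17,0,0,0,0.56],[15.46,-27.17,0,0,0,0.56],[15.46,-27.17,0,0,0,0.56],[15.46,-27.17,0,0,0,0.56],[15.46,-27.17,0,0,0,0.56],[15.46,-27.17,0,0,0,0.56],[15.46,-27.17,0,0,0,0.56],[15.46,-27.17,0,0,0,0.56],[15.46,-27.17,0,0,0,0.56],[15.46,-27.17,0,0,0,0.56],[15.46,-27.17,0,0,0,0.56],[15.46,-27.17,0,0,0,0.56],[15.46,-27.17,-2.14,0,0,0.56],[15.46,-27.17,-2.14,0,0,0.56]]]' 85 40
python3 - <<'E'
from h import *
s=ctrl.sense();print(s["eef_pos"],s["ee_rot"],s["joints"])
for n in("top","side"):
    c=ctrl.capture(n); cv2.imwrite(f"pics/{n}2.png",c["image"][:,:,::-1])
E
```

```text
time_s: 1.92
eef_pos: [608.8, -206.4, 246.9]
ee_rot: [-0.001, 0.194, 0.981, 0.0]
force: [-0.9, 0.7, -0.9]
grip_width: 0.997
grip_force: 0.0
[ 608.83340029 -206.42101471  246.87099245] [-1.12661433e-03  1.94042364e-01  9.80992479e-01  2.16707373e-04] [-5.08707053e-01  6.19219887e-01  1.18301943e+00 -2.89995238e-04
  1.34163043e+00 -1.68887459e+00]
```

```bash
python3 -m creep '[[[0,0,-1,0,0,0],[0,0,-2,0,0,0],[0,0,-3,0,0,0],[0,0,-4,0,0,0],[0,0,-4.5,0,0,0],[0,0,-4.5,0,0,0],[0,0,-4.5,0,0,0],[0,0,-4.5,0,0,0]]]' 85 40
python3 -m creep '[[[0,0,0,0,0,0],[0,0,0,0,0,0],[0,0,0,0,0,0],[0,0,0,0,0,0],[0,0,0,0,0,0],[0,0,0,0,0,0],[0,0,0,0,0,0],[0,0,0,0,0,0]]]' 20 40
python3 -c "
from h import *
s=ctrl.sense();print(s['eef_pos'],s['ee_rot'],s['wrist_torque'],s['tau'][5])
c=ctrl.capture('top');s=ctrl.capture('side')
a=cv2.resize(c['image'][125:235,245:355],(500,500));b=cv2.resize(s['image'][110:210,180:305],(300,240))
o=np.zeros((500,800,3),np.uint8);o[:,:500]=a;o[:240,500:]=b;cv2.imwrite('pics/g1.png',o[:,:,::-1])"
```

```text
time_s: 2.68
eef_pos: [609.4, -203.6, 140.3]
ee_rot: [0.002, 0.193, 0.981, -0.001]
force: [0.5, -0.4, 1.1]
grip_width: 0.994
grip_force: 0.0
time_s: 3.35
eef_pos: [608.9, -203.2, 138.8]
ee_rot: [0.001, 0.193, 0.981, 0.0]
force: [-1.0, 4.0, 6.0]
grip_width: 0.51
grip_force: 42.8
[ 608.93628081 -203.19432711  138.75921399] [5.40070587e-04 1.92701677e-01 9.81257206e-01 2.60373302e-04] [ 0.72112124 -0.02179713  0.03046657] 0.020506727742031217
```

View pics/g1.png

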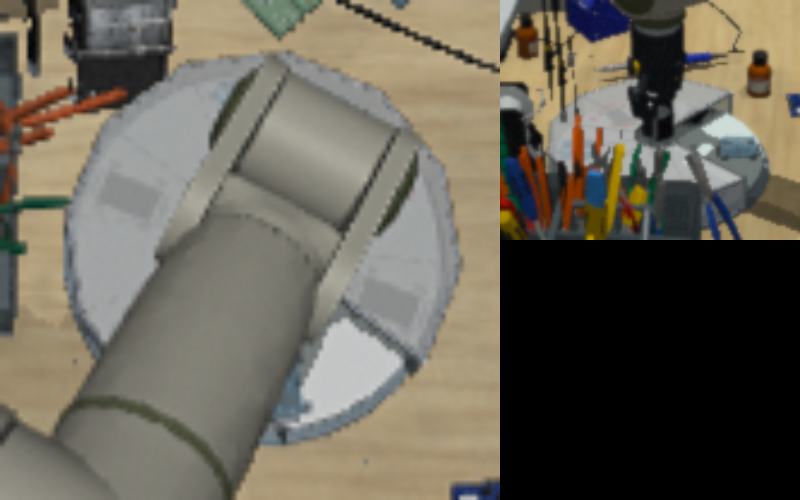

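The picture shows the fingers closed on the knob. The measured width is 43.6 mm against the knob's 44 mm, and the side force is small. I'll turn -60° to bring pocket 6 to the opening.

```bash
python3 -m creep '[[[0,0,0,0,0,-1],[0,0,0,0,0,-2],[0,0,0,0,0,-3],[0,0,0,0,0,-4],[0,0,0,0,0,-5],[0,0,0,0,0,-6],[0,0,0,0,0,-7],[0,0,0,0,0,-8],[0,0,0,0,0,-9],[0,0,0,0,0,-10],[0,0,0,0,0,-11],[0,0,0,0,0,-12],[0,0,0,0,0,-12],[0,0,0,0,0,-12],[0,0,0,0,0,-12]]]'
python3 -c "
from h import *
s=ctrl.sense();print(s['joints'],s['wrist_torque'])"
python3 -m creep '[[[0,0,0,0,0,0],[0,0,0,0,0,0],[0,0,0,0,0,0],[0,0,0,0,0,0],[0,0,1,0,0,0],[0,0,2,0,0,0],[0,0,3,0,0,0],[0,0,4,0,0,0],[0,0,4,0,0,0]]]' 85
```

```text
time_s: 4.7
eef_pos: [608.3, -203.7, 138.7]
ee_rot: [-0.0, 0.658, 0.753, -0.0]
force: [-8.0, 2.3, 6.8]
grip_width: 0.51
grip_force: 43.0
[-5.05338353e-01  7.23372037e-01  1.29985577e+00 -5.74602000e-04
  1.11870934e+00 -6.40496025e-01] [ 0.25652236  0.48541086 -0.10558823]
time_s: 5.45
eef_pos: [609.8, -204.1, 243.4]
ee_rot: [0.004, 0.657, 0.753, 0.001]
force: [0.6, -0.2, 1.5]
grip_width: 0.996
grip_force: 0.0
```

```bash
cat >> m.py <<'E'
def fine(c,im,reg,z=17):
    x0,x1,y0,y1=reg
    sub=cv2.resize(im[y0:y1,x0:x1],None,fx=6,fy=6,interpolation=cv2.INTER_CUBIC).astype(int)
    m=cv2.morphologyEx(((sub[:,:,2]-sub[:,:,0]>-20)&(sub.sum(2)>120)).astype(np.uint8),cv2.MORPH_CLOSE,np.ones((7,7)))
    m=cv2.morphologyEx(m,cv2.MORPH_OPEN,np.ones((9,9)))
    for ce,s,ct in blobs(m,2000,12000):
        px=(ct+.5)/6-.5+[x0,y0]; P=plane(c,px,z)[:,:2].astype(np.float32)
        (cx,cy),(w,h),a=cv2.minAreaRect(P)
        if w<h: w,h,a=h,w,a+90
        a=(a+90)%180-90
        q=np.cov((plane(c,(np.argwhere(m)[:,::-1]+.5)/6-.5+[x0,y0],z)[:,:2]).T) if 0 else None
        M=cv2.moments(P.reshape(-1,1,2)); pa=np.degrees(.5*np.arctan2(2*M["mu11"],M["mu20"]-M["mu02"]))
        print("px",px.mean(0).round(0),"centre",np.round([cx,cy],1),"size",np.round([w,h],1),"ang rect %.1f pca %.1f"%(a,pa))
def look(reg=(140,262,208,240),z=17):
    c=ctrl.capture("top"); fine(c,c["image"],reg,z)
E
python3 - <<'E'
from m import *
look()
c=ctrl.capture("top");s=ctrl.capture("side");g=c["image"];
o=np.zeros((500,800,3),np.uint8);o[:,:500]=cv2.resize(g[125:235,245:355],(500,500));o[:240,500:]=cv2.resize(s['image'][110:210,180:305],(300,240))
o[260:380,500:]=cv2.resize(g[200:248,140:260],(300,120));cv2.imwrite('pics/g2.png',o[:,:,::-1])
E
```

```text
px [156. 226.] centre [422.1 353.9] size [54.9 35.4] ang rect 7.9 pca 9.6
```

View pics/g2.png

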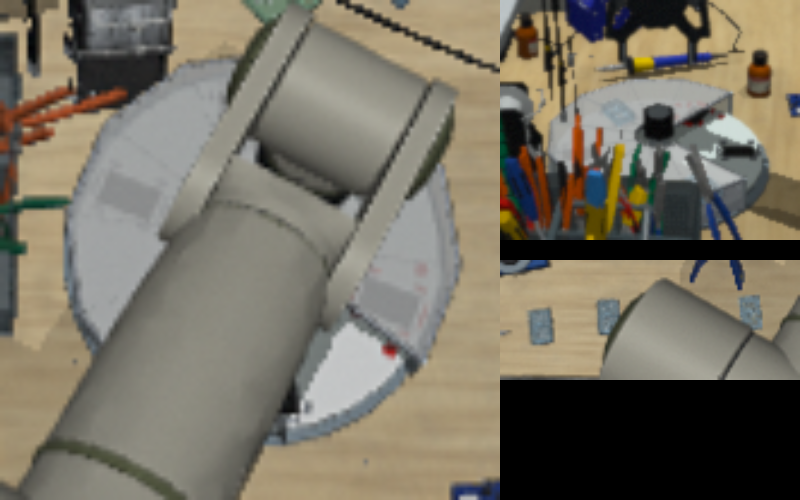

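The carousel has indexed by one: the red pocket is now right-front, and an empty pocket is in the opening. The arm blocks part of the bench, but the far-left spare at px (156,226) is visible, so I'll pick that one first.

```bash
python3 -m creep '[[[-6.34,2,0,0,0,-2],[-6.34,2,0,0,0,-4],[-6.34,2,0,0,0,-5],[-6.34,2,0,0,0,-6],[-6.34,2,0,0,0,-7],[-7.46,22.3,0,0,0,-18.36],[-7.46,22.3,0,0,0,-18.36],[-7.46,22.3,0,0,0,-18.36],[-7.46,22.3,0,0,0,-18.36],[-7.46,22.3,0,0,0,-18.36],[-7.46,22.3,0,0,0,-18.36],[-7.46,22.3,0,0,0,-18.36],[-7.46,22.3,0,0,0,-18.36],[-7.46,22.3,0,0,0,-18.36],[-7.46,22.3,0,0,0,-18.36],[-7.46,22.3,0,0,0,-18.36],[-7.46,22.3,-1.5,0,0,-18.36],[-7.46,22.3,-3,0,0,-18.36],[-7.46,22.3,-3,0,0,-18.36],[-7.46,22.3,-3,0,0,-18.36]]]' 60
python3 - <<'E'
from m import *
s=ctrl.sense();print(s['joints'])
c=ctrl.capture("side");spares(c,c["image"],(275,320,205,312));look()
E
```

```text
time_s: 7.27
eef_pos: [419.1, 356.4, 156.8]
ee_rot: [0.002, 0.999, 0.054, -0.004]
force: [-0.5, -0.4, -2.0]
grip_width: 0.706
grip_force: 0.0
[4.91468853e-01 5.27478973e-01 1.59354771e+00 8.44928656e-04
 1.02969795e+00 1.95437468e+00]
[301.5 236.3] 54 [404.8 103.   12. ] rect [402.4 103.6] [80.1 22.8] 5.4
[286.8 272.8] 161 [444.5 259.7  12. ] rect [444.2 262.2] [39.3 41.8] 5.3
[294.4 300.8] 272 [421.  358.1  12. ] rect [421.  361.5] [53.9 45.6] 9.7
px [240. 221.] centre [446.3  35.9] size [54.2 33.9] ang rect 9.1 pca 8.1
px [183. 223.] centre [437.9 253.4] size [55.7 37.9] ang rect 3.1 pca 2.3
px [212. 225.] centre [428.2 143.3] size [54.7 34.3] ang rect -12.3 pca -11.3
```

```bash
python3 -m creep '[[[0,0,-1,0,0,0],[0,0,-2,0,0,0],[0,0,-3,0,0,0],[0,0,-3.44,0,0,0],[0,0,-3.44,0,0,0],[0,0,-3.44,0,0,0],[0,0,-3.44,0,0,0]]]' 60 40
python3 -m creep '[[[0,0,0,0,0,0],[0,0,0,0,0,0],[0,0,0,0,0,0],[0,0,0,0,0,0],[0,0,0,0,0,0],[0,0,0,0,0,0]]]' 20 40
```

```text
time_s: 7.95
eef_pos: [423.0, 354.0, 78.7]
ee_rot: [-0.001, 0.999, 0.052, 0.001]
force: [0.1, -0.0, 0.4]
grip_width: 0.706
grip_force: 0.0
time_s: 8.45
eef_pos: [422.6, 354.2, 78.2]
ee_rot: [-0.0, 0.999, 0.052, 0.001]
force: [-0.1, -1.0, 6.3]
grip_width: 0.368
grip_force: 40.2
```

```bash
python3 -m creep '[[[0,0,1,0,0,0.36],[0,0,2,0,0,0.36],[0,0,4,0,0,0.36],[0,-20,5,0,0,0.36],[0,-20,5,0,0,0.36],[0,-20,5,0,0,0.36],[0,-20,5,0,0,0.36],[0,-20,5,0,0,0.36],[0,-20,5,0,0,0.36],[0,-20,5,0,0,0.36],[0,-20,5,0,0,0.36],[0,-20,5,0,0,0.36],[0,-20,5,0,0,0.36],[0,-20,5,0,0,0.36],[0,-20,5,0,0,0.36],[2.68,-22.93,5,0,0,0.36],[2.68,-22.93,5,0,0,0.36],[2.68,-22.93,5,0,0,0.36],[2.68,-22.93,4,0,0,0.36],[2.68,-22.93,3,0,0,0.36]]]' 20 60
python3 - <<'E'
from h import *
s=ctrl.sense();print(s['eef_pos'],s['joints'])
c=ctrl.capture("side");t=ctrl.capture("top")
o=np.hstack([cv2.resize(c['image'][110:210,200:325],(500,400)),cv2.resize(t['image'][170:235,270:335],(300,300))[:, :] if 0 else cv2.resize(t['image'][160:240,270:330],(300,400))])
cv2.imwrite('pics/p1.png',o[:,:,::-1])
E
```

```text
time_s: 10.12
eef_pos: [489.9, -220.4, 152.2]
ee_rot: [0.001, 0.998, 0.067, 0.001]
force: [0.1, 0.7, -0.8]
grip_width: 0.362
grip_force: 59.7
[ 489.90943447 -220.4474364   152.17772569] [-6.41055743e-01  5.05813434e-01  1.64467121e+00  3.61322594e-05
  9.87673410e-01  7.94852032e-01]
```

View pics/p1.png

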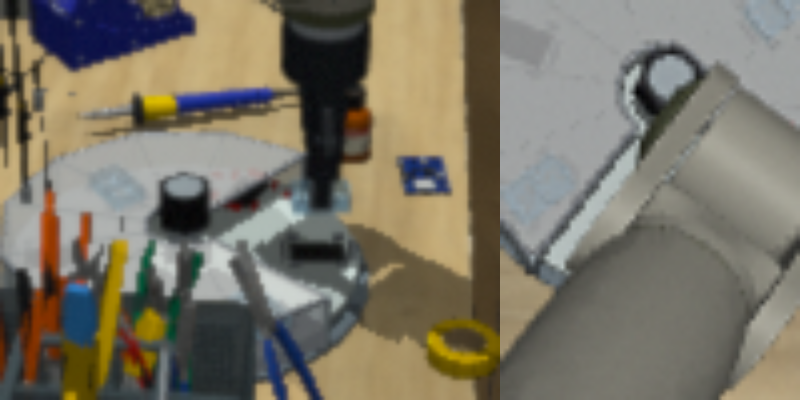

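The side picture shows the held box (320,195) above the dark, empty pocket (317,248). I'll lower it.

```bash
python3 - <<'E'
from h import *
c=ctrl.capture("side");print(proj(c,[[489.1,-219.3,26],[608,-203,98]]), "seen (279.2,172); knob top (246.2,157)")
print(plane(c,[(279.2,172)],26))
E
python3 -m creep '[[[0,0,-0.8,0,0,0],[0,0,-1.3,0,0,0],[0,0,-1.6,0,0,0],[0,0,-1.8,0,0,0],[0,0,-1.9,0,0,0],[0,0,-1.9,0,0,0],[0,0,-1.9,0,0,0],[0,0,-1.9,0,0,0]]]' 20 60
```

```text
[[279.08727789 172.40804161]
 [245.7873145  156.09818889]] seen (279.2,172); knob top (246.2,157)
[[ 488.81778098 -221.98517627   26.        ]]
time_s: 10.93
eef_pos: [489.4, -219.5, 105.1]
ee_rot: [0.0, 0.998, 0.068, 0.0]
force: [-0.7, -0.3, -0.3]
grip_width: 0.363
grip_force: 59.7
```

```bash
python3 -m creep '[[[0,0,-0.04,0,0,0],[0,0,-0.04,0,0,0],[0,0,-0.04,0,0,0],[0,0,-0.04,0,0,0]]]' 55
python3 -m creep '[[[0,0,1,0,0,0],[0,0,2,0,0,0],[0,0,4,0,0,0],[-4,8,5,0,0,0],[-4,8,5,0,0,0],[-4,8,5,0,0,0],[-4,8,5,0,0,0],[-4,8,5,0,0,0],[-4,8,5,0,0,0],[-4,8,5,0,0,0]]]' 60
python3 - <<'E'
from m import *
look();look((285,320,195,225),44)
c=ctrl.capture("side");t=ctrl.capture("top")
o=np.hstack([cv2.resize(c['image'][110:210,200:325],(500,400)),cv2.resize(t['image'][160:240,270:330],(300,400))])
cv2.imwrite('pics/p2.png',o[:,:,::-1])
E
```

```text
time_s: 11.27
eef_pos: [489.1, -219.3, 103.5]
ee_rot: [0.0, 0.998, 0.068, 0.0]
force: [-0.7, -1.1, 0.2]
grip_width: 0.644
grip_force: 0.0
time_s: 12.1
eef_pos: [387.6, -16.7, 229.1]
ee_rot: [-0.0, 0.998, 0.069, 0.0]
force: [0.1, -0.3, -0.0]
grip_width: 0.702
grip_force: 0.0
px [183. 222.] centre [438.1 252.3] size [55.4 34.4] ang rect 4.0 pca 5.4
px [212. 225.] centre [428.2 143.3] size [54.6 34.5] ang rect -12.0 pca -11.2
```

View pics/p2.png

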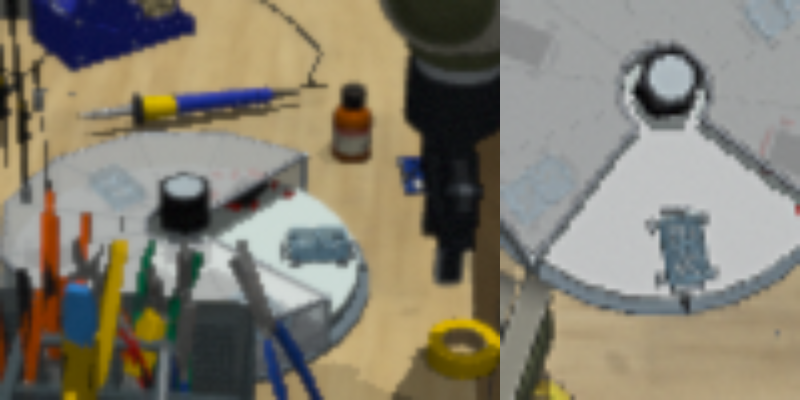

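The box sits flat between the lugs of pocket 6 at (683,245), and the knob and hood look unchanged. Next is +120° to bring pocket 4 round.

```bash
python3 -m creep '[[[8.76,-7.36,0.4,0,0,6],[8.76,-7.36,0.4,0,0,6],[8.76,-7.36,0.4,0,0,6],[8.76,-7.36,0.4,0,0,6],[8.76,-7.36,0.4,0,0,6],[8.76,-7.36,0.4,0,0,6],[8.76,-7.36,0.4,0,0,6],[8.76,-7.36,0.4,0,0,6],[8.76,-7.36,-0.6,0,0,6],[8.76,-7.36,-1.6,0,0,6],[8.76,-7.36,-2.6,0,0,6],[8.76,-7.36,-3.62,0,0,6],[8.76,-7.36,-3.62,0,0,6],[8.76,-7.36,-3.62,0,0,6]]]' 85 40
python3 -m creep '[[[0,0,0,0,0,0],[0,0,0,0,0,0],[0,0,0,0,0,0],[0,0,0,0,0,0],[0,0,0,0,0,0],[0,0,0,0,0,0]]]' 20 40
```

```text
time_s: 13.47
eef_pos: [607.7, -203.9, 136.9]
ee_rot: [-0.001, 0.946, 0.323, -0.001]
force: [0.4, -1.1, 0.1]
grip_width: 0.995
grip_force: 0.0
time_s: 13.97
eef_pos: [608.0, -202.9, 139.4]
ee_rot: [-0.0, 0.946, 0.324, 0.0]
force: [-6.0, 2.9, 7.2]
grip_width: 0.509
grip_force: 42.1
```

```bash
python3 -m creep '[[[0,0,0,0,0,1],[0,0,0,0,0,2.2],[0,0,0,0,0,3.4],[0,0,0,0,0,4.6],[0,0,0,0,0,5.8],[0,0,0,0,0,7],[0,0,0,0,0,8.2],[0,0,0,0,0,9.4],[0,0,0,0,0,10.6],[0,0,0,0,0,11.8],[0,0,0,0,0,13],[0,0,0,0,0,14.2],[0,0,0,0,0,15.4],[0,0,0,0,0,16.6],[0,0,0,0,0,17.8],[0,0,0,0,0,19],[0,0,0,0,0,20.2],[0,0,0,0,0,21.4],[0,0,0,0,0,22.6],[0,0,0,0,0,24]]]' 20 40
python3 -m creep '[[[0,0,0,0,0,0],[0,0,0,0,0,0],[0,0,0,0,0,0]]]' 20 40
```

```text
time_s: 15.63
eef_pos: [608.2, -202.9, 139.4]
ee_rot: [0.0, 0.19, 0.982, 0.0]
force: [-3.9, 2.7, 6.7]
grip_width: 0.511
grip_force: 42.0
time_s: 15.88
eef_pos: [608.2, -202.9, 139.4]
ee_rot: [0.0, 0.193, 0.981, 0.0]
force: [-3.3, 3.7, 7.1]
grip_width: 0.511
grip_force: 42.0
```

```bash
python3 -m creep '[[[0,0,0,0,0,0],[0,0,0,0,0,0],[0,0,0,0,0,0],[0,0,1,0,0,0],[0,0,2,0,0,0],[0,0,3,0,0,0],[0,0,4,0,0,0],[-6,2,4,0,0,2],[-6,2,4,0,0,4],[-6,2,4,0,0,5.24],[-6.8,6,4,0,0,5.24],[-6.8,6,4,0,0,5.24],[-6.8,6,4,0,0,5.24],[-6.8,6,4,0,0,5.24],[-6.8,6,4,0,0,5.24]]]' 70
python3 - <<'E'
from m import *
look()
c=ctrl.capture("side");spares(c,c["image"],(275,320,205,312))
E
```

```text
time_s: 17.13
eef_pos: [437.8, -52.3, 238.5]
ee_rot: [0.001, -0.036, 0.999, -0.0]
force: [-0.7, 0.0, 1.5]
grip_width: 0.82
grip_force: 0.0
px [183. 222.] centre [438.1 252.3] size [55.3 34.4] ang rect 4.0 pca 5.7
px [212. 225.] centre [428.  143.3] size [55.4 34.4] ang rect -12.5 pca -12.0
[288.8 222.3] 164 [445.5  40.4  12. ] rect [445.7  43.3] [51.3 49. ] 5.5
[293.6 246.2] 176 [427.9 149.3  12. ] rect [427.9 152.8] [44.9 51.3] 79.0
[289.2 272.5] 219 [437.8 258.1  12. ] rect [437.9 261.6] [52.  41.9] 5.3
```

```bash
python3 -m creep '[[[0,12.24,0,0,0,0],[0,12.24,0,0,0,0],[0,12.24,0,0,0,0],[0,12.24,0,0,0,0],[0,12.24,0,0,0,0],[0,12.24,0,0,0,0],[0,12.24,0,0,0,0],[0,12.24,-1,0,0,0],[0,12.24,-2.5,0,0,0],[0,12.24,-4,0,0,0],[0,12.24,-5,0,0,0],[0,12.24,-6,0,0,0],[0,12.24,-6.44,0,0,0],[0,12.24,-6.44,0,0,0],[0,12.24,-6.44,0,0,0]]]' 60
python3 -m creep '[[[0,0,0,0,0,0],[0,0,0,0,0,0],[0,0,0,0,0,0],[0,0,0,0,0,0],[0,0,0,0,0,0],[0,0,0,0,0,0]]]' 20 60
```

```text
time_s: 18.48
eef_pos: [439.0, 252.4, 77.3]
ee_rot: [0.0, -0.034, 0.999, 0.0]
force: [-0.4, 0.9, 1.1]
grip_width: 0.701
grip_force: 0.0
time_s: 18.98
eef_pos: [438.9, 252.9, 78.6]
ee_rot: [0.002, -0.035, 0.999, 0.0]
force: [-1.3, -1.0, 5.5]
grip_width: 0.364
grip_force: 60.3
```

```bash
python3 -m creep '[[[0,0,1,0,0,0.3],[-0.6,0,2.5,0,0,0.76],[-0.6,0,4,0,0,0.76],[-0.6,-14,5,0,0,0.76],[-0.6,-14,5,0,0,0.76],[-0.6,-14,5,0,0,0.76],[-0.6,-14,5,0,0,0.76],[-0.6,-14,5,0,0,0.76],[-0.6,-14,5,0,0,0.76],[-0.6,-14,5,0,0,0.76],[-0.6,-14,5,0,0,0.76],[-0.6,-14,5,0,0,0.76],[2.03,-18.88,5,0,0,0.76],[2.03,-18.88,5,0,0,0.76],[2.03,-18.88,5,0,0,0.76],[2.03,-18.88,4,0,0,0.76],[2.03,-18.88,3,0,0,0.76],[2.03,-18.88,3,0,0,0.76],[2.03,-18.88,3,0,0,0.76]]]' 20 60
python3 - <<'E'
from h import *
c=ctrl.capture("side");t=ctrl.capture("top")
o=np.hstack([cv2.resize(c['image'][110:210,200:325],(500,400)),cv2.resize(t['image'][160:240,270:330],(300,400))])
cv2.imwrite('pics/p3.png',o[:,:,::-1])
E
```

```text
time_s: 20.57
eef_pos: [488.6, -219.0, 152.1]
ee_rot: [-0.001, -0.068, 0.998, 0.001]
force: [-0.2, 0.1, 0.6]
grip_width: 0.358
grip_force: 59.7
```

View pics/p3.png

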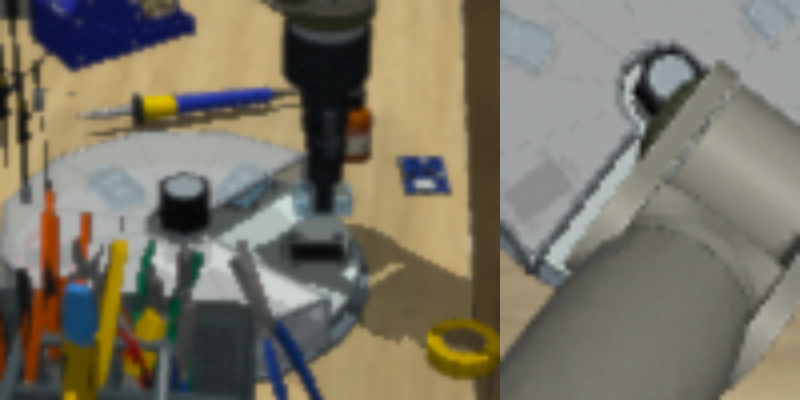

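The held box is above the empty pocket (317,248). The boxes under the hood are where they should be after a net +60°, so pocket 4 is in the opening. I'll lower and release.

```bash
python3 -m creep '[[[0,0,-0.8,0,0,0],[0,0,-1.3,0,0,0],[0,0,-1.6,0,0,0],[0,0,-1.8,0,0,0],[0,0,-1.93,0,0,0],[0,0,-1.93,0,0,0],[0,0,-1.93,0,0,0],[0,0,-1.93,0,0,0]]]' 20 60
python3 -m creep '[[[0,0,0,0,0,0],[0,0,0,0,0,0],[0,0,0,0,0,0],[0,0,0,0,0,0]]]' 55
python3 -m creep '[[[0,0,1,0,0,0],[0,0,2,0,0,0],[0,0,4,0,0,0],[-4,8,5,0,0,-3],[-4,8,5,0,0,-4],[-4,8,5,0,0,-5],[-4,8,5,0,0,-6],[-4,8,5,0,0,-6],[-4,8,5,0,0,-6],[-4,8,5,0,0,-6]]]' 60
python3 - <<'E'
from m import *
look();
c=ctrl.capture("side");t=ctrl.capture("top");spares(c,c["image"],(275,320,205,312))
o=np.hstack([cv2.resize(c['image'][110:210,200:325],(500,400)),cv2.resize(t['image'][160:240,270:330],(300,400))])
cv2.imwrite('pics/p4.png',o[:,:,::-1])
E
```

```text
time_s: 21.33
eef_pos: [489.3, -219.5, 104.6]
ee_rot: [0.001, -0.068, 0.998, -0.001]
force: [-0.2, 0.7, 3.9]
grip_width: 0.364
grip_force: 60.2
time_s: 21.67
eef_pos: [488.8, -219.3, 103.6]
ee_rot: [-0.0, -0.068, 0.998, 0.0]
force: [0.1, -0.0, 0.5]
grip_width: 0.642
grip_force: 0.0
time_s: 22.5
eef_pos: [387.4, -16.7, 229.3]
ee_rot: [0.0, 0.191, 0.982, 0.0]
force: [0.0, -0.7, 0.4]
grip_width: 0.705
grip_force: 0.0
px [212. 225.] centre [428.2 143.2] size [54.8 34.3] ang rect -12.0 pca -11.7
[288.9 222.3] 168 [445.1  40.5  12. ] rect [445.   43.2] [53.1 49. ] 5.5
[293.6 246.2] 176 [427.9 149.3  12. ] rect [427.9 152.8] [44.9 51.3] 79.0
```

View pics/p4.png

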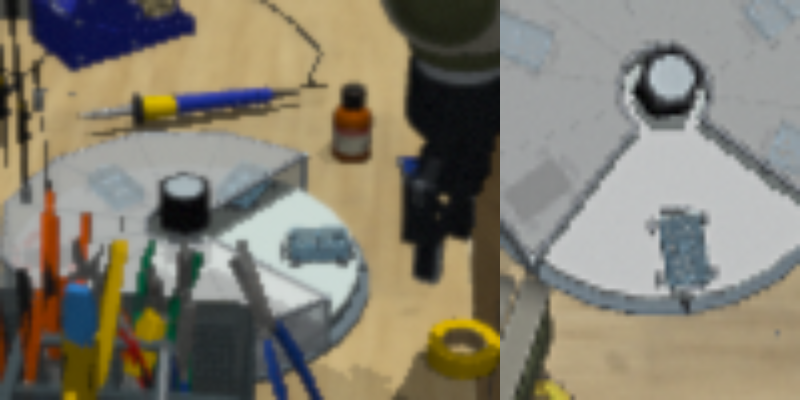

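The box is seated in pocket 4 (683,245), and the remaining two spares haven't moved. Next is +60° for pocket 3.

```bash
python3 -m creep '[[[8.77,-7.36,0.4,0,0,-12],[8.77,-7.36,0.4,0,0,-12],[8.77,-7.36,0.4,0,0,-12],[8.77,-7.36,0.4,0,0,-12],[8.77,-7.36,0.4,0,0,-12],[8.77,-7.36,0.4,0,0,-12],[8.77,-7.36,0.4,0,0,-12],[8.77,-7.36,0.4,0,0,-12],[8.77,-7.36,0.4,0,0,-12],[8.77,-7.36,0.4,0,0,-12],[8.77,-7.36,-0.6,0,0,-12],[8.77,-7.36,-1.6,0,0,-12],[8.77,-7.36,-2.6,0,0,-12],[8.77,-7.36,-3.63,0,0,-12],[8.77,-7.36,-3.63,0,0,-12],[8.77,-7.36,-3.63,0,0,-12]]]' 85 40
python3 -m creep '[[[0,0,0,0,0,0],[0,0,0,0,0,0],[0,0,0,0,0,0],[0,0,0,0,0,0],[0,0,0,0,0,0],[0,0,0,0,0,0]]]' 20 40
```

```text
time_s: 23.98
eef_pos: [607.8, -203.7, 137.3]
ee_rot: [-0.001, 0.657, 0.754, -0.0]
force: [-0.3, 0.2, 1.3]
grip_width: 0.992
grip_force: 0.0
time_s: 24.48
eef_pos: [608.2, -203.6, 139.4]
ee_rot: [0.001, 0.657, 0.753, -0.0]
force: [-2.4, 0.9, 5.6]
grip_width: 0.509
grip_force: 41.5
```

```bash
python3 -m creep '[[[0,0,0,0,0,1],[0,0,0,0,0,2],[0,0,0,0,0,3],[0,0,0,0,0,4],[0,0,0,0,0,5],[0,0,0,0,0,6],[0,0,0,0,0,7],[0,0,0,0,0,8],[0,0,0,0,0,9],[0,0,0,0,0,10],[0,0,0,0,0,11],[0,0,0,0,0,12],[0,0,0,0,0,12],[0,0,0,0,0,12],[0,0,0,0,0,12]]]' 20 40
python3 -m creep '[[[0,0,0,0,0,0],[0,0,0,0,0,0],[0,0,0,0,0,0],[0,0,1,0,0,0],[0,0,2,0,0,0],[0,0,3,0,0,0],[0,0,4,0,0,0],[-6,2,4,0,0,2],[-6,2,4,0,0,2],[-6,2,4,0,0,2],[-6.8,6,4,0,0,2],[-6.8,6,4,0,0,2],[-6.8,6,4,0,0,2],[-6.8,6,4,0,0,2],[-6.8,6,4,0,0,2]]]' 70
python3 - <<'E'
from m import *
look()
c=ctrl.capture("side");spares(c,c["image"],(275,320,205,312))
E
```

```text
time_s: 25.73
eef_pos: [608.7, -203.1, 139.4]
ee_rot: [0.001, 0.194, 0.981, -0.0]
force: [1.1, 2.4, 5.8]
grip_width: 0.512
grip_force: 41.5
time_s: 26.98
eef_pos: [437.7, -52.2, 238.3]
ee_rot: [0.0, 0.106, 0.994, -0.0]
force: [-0.0, -0.3, 0.5]
grip_width: 0.82
grip_force: 0.0
px [212. 225.] centre [428.  143.3] size [55.4 34.6] ang rect -12.5 pca -12.0
[288.6 222.3] 162 [445.9  40.6  12. ] rect [445.7  43.3] [51.3 49. ] 5.5
[293.6 246.2] 176 [427.9 149.3  12. ] rect [427.9 152.8] [44.9 51.3] 79.0
```

```bash
python3 -m creep '[[[-0.4,7.86,0,0,0,0],[-0.4,7.86,0,0,0,0],[-0.4,7.86,0,0,0,0],[-0.4,7.86,0,0,0,0],[-0.4,7.86,0,0,0,0],[-0.4,7.86,-1,0,0,0],[-0.4,7.86,-2.5,0,0,0],[-0.4,7.86,-4,0,0,0],[-0.4,7.86,-5,0,0,0],[-0.4,7.86,-6,0,0,0],[-0.4,7.86,-6.44,0,0,0],[-0.4,7.86,-6.44,0,0,0],[-0.4,7.86,-6.44,0,0,0]]]' 60
python3 -m creep '[[[0,0,0,0,0,0],[0,0,0,0,0,0],[0,0,0,0,0,0],[0,0,0,0,0,0],[0,0,0,0,0,0],[0,0,0,0,0,0]]]' 20 60
```

```text
time_s: 28.17
eef_pos: [428.8, 142.6, 76.6]
ee_rot: [-0.0, 0.107, 0.994, -0.0]
force: [-1.1, -0.3, 0.5]
grip_width: 0.704
grip_force: 0.0
time_s: 28.67
eef_pos: [428.9, 143.1, 78.1]
ee_rot: [0.001, 0.107, 0.994, 0.0]
force: [-1.0, 0.2, 4.8]
grip_width: 0.359
grip_force: 60.1
```

```bash
python3 -m creep '[[[0,0,1,0,0,0.3],[0,0,2.5,0,0,1],[0,0,4,0,0,2],[0,-8,5,0,0,3],[0,-8,5,0,0,4],[0,-8,5,0,0,4],[0,-8,5,0,0,4],[0,-8,5,0,0,4],[0,-8,5,0,0,4],[2.43,-14.5,5,0,0,4],[2.43,-14.5,5,0,0,4],[2.43,-14.5,5,0,0,4],[2.43,-14.5,5,0,0,4],[2.43,-14.5,5,0,0,4],[2.43,-14.5,4,0,0,4],[2.43,-14.5,3,0,0,4],[2.43,-14.5,3,0,0,4],[2.43,-14.5,3,0,0,4]]]' 20 60
python3 - <<'E'
from h import *
c=ctrl.capture("side");g=c["image"].astype(int)
i=g[150:172,268:290]; m=(i[:,:,2]-i[:,:,0]>10)&(i[:,:,2]>90);print("box px",np.argwhere(m).mean(0)[::-1]+[268,150] if m.any() else None,m.sum(), proj(c,[[488.9,-219.2,85]]))
cv2.imwrite('pics/p5.png',cv2.resize(g[110:210,200:325].astype(np.uint8),(500,400))[:,:,::-1])
E
```

```text
time_s: 30.17
eef_pos: [488.7, -218.8, 152.1]
ee_rot: [-0.001, -0.068, 0.998, 0.0]
force: [1.0, 0.0, -0.8]
grip_width: 0.363
grip_force: 59.8
box px [278.05714286 160.74285714] 70 [[279.76105061 158.58590868]]
```

```bash
python3 -m creep '[[[0,0,-0.8,0,0,0],[0,0,-1.3,0,0,0],[0,0,-1.6,0,0,0],[0,0,-1.8,0,0,0],[0,0,-1.93,0,0,0],[0,0,-1.93,0,0,0],[0,0,-1.93,0,0,0],[0,0,-1.93,0,0,0]]]' 20 60
python3 -m creep '[[[0,0,0,0,0,0],[0,0,0,0,0,0],[0,0,0,0,0,0],[0,0,0,0,0,0]]]' 55
python3 -m creep '[[[0,0,1,0,0,0],[0,0,2,0,0,0],[0,0,4,0,0,0],[-4,8,5,0,0,-3],[-4,8,5,0,0,-4],[-4,8,5,0,0,-5],[-4,8,5,0,0,-6],[-4,8,5,0,0,-6],[-4,8,5,0,0,-6],[-4,8,5,0,0,-6]]]' 60
python3 - <<'E'
from m import *
c=ctrl.capture("side");t=ctrl.capture("top");spares(c,c["image"],(275,320,205,312))
o=np.hstack([cv2.resize(c['image'][110:210,200:325],(500,400)),cv2.resize(t['image'][160:240,270:330],(300,400))])
cv2.imwrite('pics/p6.png',o[:,:,::-1])
E
```

```text
time_s: 30.88
eef_pos: [489.1, -219.4, 104.2]
ee_rot: [0.0, -0.068, 0.998, -0.0]
force: [0.1, 0.1, -0.2]
grip_width: 0.368
grip_force: 59.8
time_s: 31.22
eef_pos: [488.9, -219.3, 103.7]
ee_rot: [0.0, -0.068, 0.998, -0.0]
force: [-0.4, -0.3, -0.1]
grip_width: 0.643
grip_force: 0.0
time_s: 32.05
eef_pos: [387.4, -16.7, 229.3]
ee_rot: [0.0, 0.191, 0.982, 0.0]
force: [-0.2, -0.8, -0.5]
grip_width: 0.701
grip_force: 0.0
[288.8 222.3] 166 [445.4  40.6  12. ] rect [445.   43.2] [53.1 49. ] 5.5
```

View pics/p6.png

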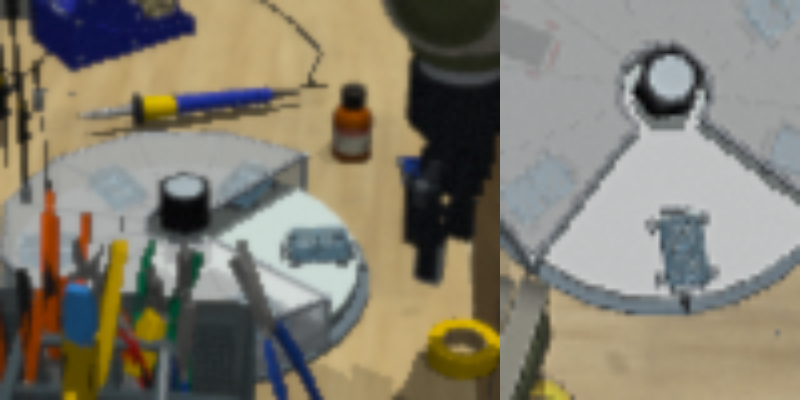

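The box is in pocket 3 (683,245). The empty red pocket shows at the back left (520,40), so +120° brings it to the opening.

```bash
python3 -m creep '[[[4,-4,0.4,0,0,-1.4],[8.77,-7.36,0.4,0,0,-2.8],[8.77,-7.36,0.4,0,0,-4.2],[8.77,-7.36,0.4,0,0,-5.6],[8.77,-7.36,0.4,0,0,-7],[8.77,-7.36,0.4,0,0,-8.4],[8.77,-7.36,0.4,0,0,-9.8],[8.77,-7.36,0.4,0,0,-11.2],[8.77,-7.36,0.4,0,0,-12.6],[8.77,-7.36,0.4,0,0,-14],[8.77,-7.36,0.4,0,0,-15.4],[8.77,-7.36,0.4,0,0,-16.8],[8.77,-7.36,0.4,0,0,-18.2],[8.77,-7.36,0.4,0,0,-19.6],[8.77,-7.36,0.4,0,0,-21],[8.77,-7.36,0.4,0,0,-22.4],[8.77,-7.36,0.4,0,0,-24],[8.77,-7.36,0.4,0,0,-24],[8.77,-7.36,0.4,0,0,-24]]]' 85 40
python3 -m creep '[[[0,0,-1,0,0,0],[0,0,-2,0,0,0],[0,0,-3,0,0,0],[0,0,-4.03,0,0,0],[0,0,-4.03,0,0,0],[0,0,-4.03,0,0,0],[0,0,-4.03,0,0,0]]]' 85
python3 -m creep '[[[0,0,0,0,0,0],[0,0,0,0,0,0],[0,0,0,0,0,0],[0,0,0,0,0,0],[0,0,0,0,0,0],[0,0,0,0,0,0]]]' 20 40
```

```text
time_s: 33.73
eef_pos: [608.1, -204.4, 238.0]
ee_rot: [-0.0, 0.946, 0.324, -0.0]
force: [0.6, -0.2, 0.3]
grip_width: 0.994
grip_force: 0.0
time_s: 34.32
eef_pos: [608.7, -203.9, 139.5]
ee_rot: [0.001, 0.946, 0.324, 0.001]
force: [0.1, -0.2, -0.0]
grip_width: 0.996
grip_force: 0.0
time_s: 34.82
eef_pos: [608.0, -203.0, 138.9]
ee_rot: [-0.0, 0.946, 0.324, -0.0]
force: [-4.3, 3.2, 6.8]
grip_width: 0.506
grip_force: 41.7
```

```bash
python3 -m creep '[[[0,0,0,0,0,1],[0,0,0,0,0,2.2],[0,0,0,0,0,3.4],[0,0,0,0,0,4.6],[0,0,0,0,0,5.8],[0,0,0,0,0,7],[0,0,0,0,0,8.2],[0,0,0,0,0,9.4],[0,0,0,0,0,10.6],[0,0,0,0,0,11.8],[0,0,0,0,0,13],[0,0,0,0,0,14.2],[0,0,0,0,0,15.4],[0,0,0,0,0,16.6],[0,0,0,0,0,17.8],[0,0,0,0,0,19],[0,0,0,0,0,20.2],[0,0,0,0,0,21.4],[0,0,0,0,0,22.6],[0,0,0,0,0,24]]]' 20 40
python3 -m creep '[[[0,0,0,0,0,0],[0,0,0,0,0,0],[0,0,0,0,0,0]]]' 20 40
python3 -m creep '[[[0,0,0,0,0,0],[0,0,0,0,0,0],[0,0,0,0,0,0],[0,0,1,0,0,0],[0,0,2,0,0,0],[0,0,3,0,0,0],[0,0,4,0,0,0],[-6,2,4,0,0,2],[-6,2,4,0,0,4],[-7.6,2,4,0,0,5],[-7.6,2,4,0,0,5],[-7.6,2,4,0,0,6],[-7.6,2,4,0,0,6],[-7.6,2,4,0,0,6]]]' 70
python3 - <<'E'
from m import *
look()
c=ctrl.capture("side");spares(c,c["image"],(275,320,205,312))
print(ctrl.sense()["joints"])
E
```

```text
time_s: 36.48
eef_pos: [608.2, -202.9, 139.0]
ee_rot: [0.0, 0.19, 0.982, 0.0]
force: [-2.0, 3.5, 5.2]
grip_width: 0.508
grip_force: 41.7
time_s: 36.73
eef_pos: [608.2, -202.9, 138.9]
ee_rot: [0.0, 0.192, 0.981, 0.0]
force: [-1.9, 3.0, 5.1]
grip_width: 0.506
grip_force: 41.6
time_s: 37.9
eef_pos: [417.6, -153.3, 238.5]
ee_rot: [0.001, -0.067, 0.998, -0.0]
force: [0.5, -0.2, -0.0]
grip_width: 0.82
grip_force: 0.0
px [240. 221.] centre [446.6  35.8] size [54.2 34.1] ang rect 5.2 pca 8.2
[288.6 222.5] 157 [446.   41.4  12. ] rect [445.4  45.8] [51.3 44. ] 5.5
[-6.15494610e-01  2.07941712e-01  1.81796550e+00  8.73176647e-05
  1.11419574e+00 -2.32101114e+00]
```

```bash
python3 - <<'E'
from h import *
t=ctrl.capture("top");s=ctrl.capture("side")
for z in (30,60,90,120): print(z,plane(t,[(235.5,208.6),(217.5,209)],z)[:,:2].round(0).tolist(),plane(s,[(276.5,224)],z)[0,:2].round(0))
E
```

```text
30 [[491.0, 53.0], [489.0, 121.0]] [483.  74.]
60 [[487.0, 51.0], [484.0, 119.0]] [483. 109.]
90 [[482.0, 50.0], [480.0, 116.0]] [482. 144.]
120 [[478.0, 49.0], [476.0, 113.0]] [481. 180.]
```

```bash
python3 -m creep '[[[0.5,7.56,0,0,0,0],[0.98,7.56,0,0,0,0],[0.98,7.56,0,0,0,0],[0.98,7.56,0,0,0,0],[0.98,7.56,0,0,0,0],[0.98,7.56,-1,0,0,0],[0.98,7.56,-2,0,0,0],[0.98,7.56,-3,0,0,0],[0.98,7.56,-4,0,0,0],[0.98,7.56,-5,0,0,0],[0.98,7.56,-5.5,0,0,0],[0.98,7.56,-6,0,0,0],[0.98,7.56,-6.32,0,0,0],[0.98,7.56,-6.32,0,0,0],[0.98,7.56,-6.32,0,0,0]]]' 60
python3 -m creep '[[[0,0,0,0,0,0],[0,0,0,0,0,0],[0,0,0,0,0,0],[0,0,0,0,0,0],[0,0,0,0,0,0],[0,0,0,0,0,0]]]' 20 60
```

```text
time_s: 39.35
eef_pos: [443.0, 35.8, 79.8]
ee_rot: [-0.0, -0.068, 0.998, 0.0]
force: [0.0, -0.8, 0.1]
grip_width: 0.699
grip_force: 0.0
time_s: 39.85
eef_pos: [443.1, 35.7, 80.9]
ee_rot: [0.001, -0.068, 0.998, -0.0]
force: [-1.0, -0.3, 5.7]
grip_width: 0.363
grip_force: 59.9
```

```bash
python3 -m creep '[[[0,0,1,0,0,0],[-0.6,0,2.5,0,0,0],[-0.6,0,4,0,0,0],[-0.6,-5,5,0,0,0],[-0.6,-5,5,0,0,0],[-0.6,-5,5,0,0,0],[1.69,-10.22,5,0,0,0],[1.69,-10.22,5,0,0,0],[1.69,-10.22,5,0,0,0],[1.69,-10.22,5,0,0,0],[1.69,-10.22,5,0,0,0],[1.69,-10.22,4,0,0,0],[1.69,-10.22,3,0,0,0],[1.69,-10.22,3,0,0,0],[1.69,-10.22,3,0,0,0]]]' 20 60
python3 - <<'E'
from h import *
c=ctrl.capture("side");t=ctrl.capture("top")
o=np.hstack([cv2.resize(c['image'][110:210,200:325],(500,400)),cv2.resize(t['image'][160:240,270:330],(300,400))])
cv2.imwrite('pics/p7.png',o[:,:,::-1])
E
```

```text
time_s: 41.1
eef_pos: [484.6, -219.1, 155.0]
ee_rot: [-0.001, -0.068, 0.998, 0.001]
force: [0.7, -0.3, -0.5]
grip_width: 0.362
grip_force: 59.8
```

View pics/p7.png

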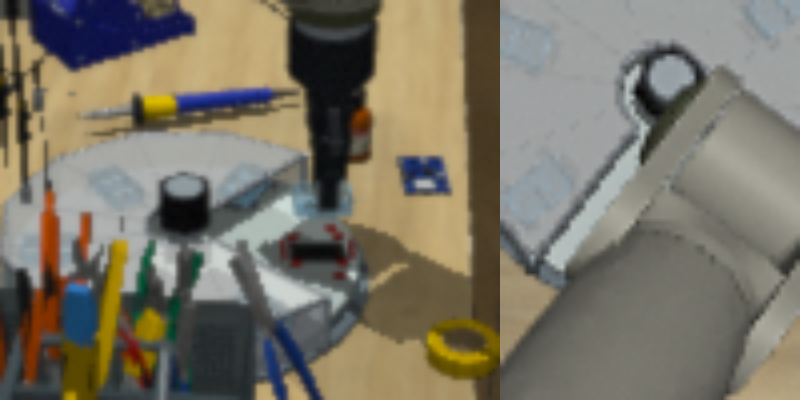

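The red pocket (317,248) is in the opening with the last box held above it at (322,200). I'll lower and release.

```bash
python3 -m creep '[[[0,0,-0.8,0,0,0],[0,0,-1.3,0,0,0],[0,0,-1.6,0,0,0],[0,0,-1.8,0,0,0],[0,0,-1.92,0,0,0],[0,0,-1.92,0,0,0],[0,0,-1.92,0,0,0],[0,0,-1.92,0,0,0]]]' 20 60
python3 -m creep '[[[0,0,0,0,0,0],[0,0,0,0,0,0],[0,0,0,0,0,0],[0,0,0,0,0,0]]]' 55
python3 -m creep '[[[0,0,1,0,0,0],[0,0,2,0,0,0],[0,0,4,0,0,0],[-4,8,5,0,0,0],[-4,8,5,0,0,0],[-4,8,5,0,0,0],[-4,8,5,0,0,0],[-4,8,5,0,0,0],[-4,8,5,0,0,0],[-4,8,5,0,0,0]]]' 60
python3 - <<'E'
from m import *
c=ctrl.capture("side");t=ctrl.capture("top")
o=np.zeros((600,800,3),np.uint8)
o[:400]=np.hstack([cv2.resize(c['image'][110:210,200:325],(500,400)),cv2.resize(t['image'][160:240,270:330],(300,400))])
o[400:,:250]=cv2.resize(t['image'][176:216,120:170],(250,200),interpolation=cv2.INTER_CUBIC)
o[400:,300:550]=cv2.resize(c['image'][284:336,220:285],(250,200),interpolation=cv2.INTER_CUBIC)
cv2.imwrite('pics/p8.png',o[:,:,::-1])
i=t['image'].astype(int)
m=np.zeros(i.shape[:2],bool);r=np.s_[178:212,125:165];sub=i[r];m[r]=(sub[:,:,2]-sub[:,:,0]>40)
k=cv2.convexHull(np.argwhere(m)[:,::-1].astype(np.float32))[:,0]
for z in(24,):
    w=cv2.minAreaRect(plane(t,k,z)[:,:2].astype(np.float32));print("box",w)
b=np.zeros_like(m);b[r]=(sub.sum(2)<110)
for ce,s,ct in blobs(b,8): 
    P=plane(t,ct,67)[:,:2].astype(np.float32);print("dark",ce,s[4],cv2.minAreaRect(P))
g=np.zeros_like(m);g[r]=(abs(sub[:,:,0]-sub[:,:,2])<30)&(sub[:,:,0]>75)
for ce,s,ct in blobs(g,10): print("grey",ce,s,plane(t,[ce],50).round(1))
E
```

```text
time_s: 41.87
eef_pos: [485.1, -220.0, 107.6]
ee_rot: [0.0, -0.068, 0.998, -0.0]
force: [0.3, 1.1, 0.0]
grip_width: 0.361
grip_force: 59.8
time_s: 42.2
eef_pos: [484.9, -219.8, 107.0]
ee_rot: [0.0, -0.068, 0.998, -0.0]
force: [0.7, 0.7, -0.4]
grip_width: 0.645
grip_force: 0.0
time_s: 43.03
eef_pos: [383.4, -17.2, 232.6]
ee_rot: [0.0, -0.069, 0.998, 0.0]
force: [0.2, -1.5, 0.7]
grip_width: 0.707
grip_force: 0.0
box ((541.530029296875, 417.283203125), (79.09398651123047, 125.00496673583984), 11.564584732055664)
dark [143.41860465 195.30232558] 43 ((533.7032470703125, 397.2781982421875), (22.411489486694336, 40.49839401245117), 28.47840118408203)
grey [143.95505618 193.78089888] [135 184  18  22 178] [[541.1 397.9  50. ]]
```

View pics/p8.png

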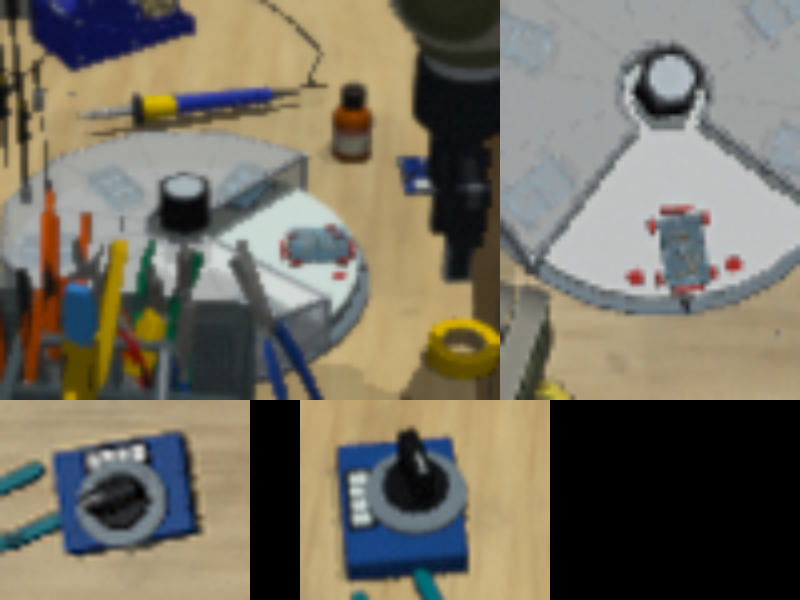

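All six pockets are full, with the red-marked one (683,250) in the opening. In the lower crops, the counter's bar runs left-right in the top view, roughly 80–100° from the 80 mm side. I'll triangulate it next.

```bash
python3 - <<'E'
from h import *
t=ctrl.capture("top");s=ctrl.capture("side")
T=lambda u,v:(120+u/5-.4,176+(v-400)/5-.4)
S=lambda u,v:(220+(u-300)/3.846-.4,284+(v-400)/3.846-.4)
for z in(24,28,32,40): print(z,"grey disc top",plane(t,[T(122,503)],z)[0,:2].round(1),"side",plane(s,[S(416,490)],z)[0,:2].round(1))
print("bar ends side z68",plane(s,[S(405,435),S(432,478)],68).round(1))
for n,c,p in(("top",t,(125,165,178,212)),("side",s,(235,270,285,330))):
    x0,x1,y0,y1=p;sub=cv2.resize(c["image"][y0:y1,x0:x1],None,fx=6,fy=6,interpolation=cv2.INTER_CUBIC).astype(int)
    for ce,st,ct in blobs(sub.sum(2)<150,200):
        px=(ct+.5)/6-.5+[x0,y0]
        for z in(45,67):
            print(n,st[4],z,[np.round(q,1).tolist() for q in cv2.minAreaRect(plane(c,px,z)[:,:2].astype(np.float32))[:2]],cv2.minAreaRect(plane(c,px,z)[:,:2].astype(np.float32))[2])
    if n=="top":
        g=(abs(sub[:,:,0]-sub[:,:,2])<45)&(sub[:,:,0]>70)&(sub[:,:,2]<185)
        for ce,st,ct in blobs(g,1500):
            pass
# predicted pixel of bar candidates
for X in([530,397],[536,398],[541,399]):
    print(X,"top bar px",((proj(t,[[*X,68]])[0]-[120,176]+.4)*5+[0,400]).round(0),"side",((proj(s,[[*X,68]])[0]-[220,284]+.4)*3.846+[300,400]).round(0))
E
```

```text
24 grey disc top [536.4 404.5] side [534.6 399.4]
28 grey disc top [535.7 403.4] side [534.3 402.6]
32 grey disc top [535.  402.2] side [533.9 405.9]
40 grey disc top [533.6 399.9] side [533.3 412.5]
bar ends side z68 [[542.6 391.   68. ]
 [521.8 424.9  68. ]]
top 230 45 [[560.8, 352.1], [24.8, 4.8]] 7.048359394073486
top 230 67 [[556.4, 346.5], [24.4, 4.7]] 7.04838752746582
top 3131 45 [[534.4, 400.8], [41.3, 40.0]] 54.79771423339844
top 3131 67 [[530.5, 394.4], [40.7, 39.4]] 54.79735565185547
top 218 45 [[530.8, 346.4], [22.7, 5.1]] 8.385519981384277
top 218 67 [[527.0, 340.9], [22.4, 5.0]] 8.3855562210083
top 342 45 [[509.2, 359.0], [5.8, 37.2]] 15.997269630432129
top 342 67 [[505.7, 353.3], [5.7, 36.7]] 15.997265815734863
top 218 45 [[496.9, 421.6], [4.6, 24.2]] 6.7655134201049805
top 218 67 [[493.6, 414.9], [4.6, 23.8]] 6.765524387359619
side 7649 45 [[532.2, 401.4], [66.1, 41.0]] 82.14559173583984
side 7649 67 [[530.4, 419.8], [64.5, 40.0]] 82.14525604248047
side 3490 45 [[529.5, 477.4], [67.9, 11.6]] 11.324995040893555
side 3490 67 [[527.8, 493.9], [66.3, 11.3]] 11.32500171661377
[530, 397] top bar px [115. 501.] side [423. 443.]
[536, 398] top bar px [114. 493.] side [414. 444.]
[541, 399] top bar px [114. 487.] side [406. 445.]
```

```bash
python3 -m creep '[[[0,16.87,0,0,0,-1.4],[0,16.87,0,0,0,-2.8],[0,16.87,0,0,0,-4.2],[0,16.87,0,0,0,-5.6],[0,16.87,0,0,0,-7],[0,16.87,0,0,0,-8.4],[0,16.87,0,0,0,-9.8],[0,16.87,0,0,0,-11.2],[0,16.87,0,0,0,-12.6],[0,16.87,0,0,0,-14.36],[0,16.87,0,0,0,-14.36],[0,16.87,0,0,0,-14.36],[0,16.87,0,0,0,-14.36],[5.98,16.87,0,0,0,-14.36],[5.98,16.87,0,0,0,-14.36],[5.98,16.87,0,0,0,-14.36],[5.98,16.87,0,0,0,-14.36],[5.98,16.87,0,0,0,-14.36],[5.98,16.87,0,0,0,-14.36]]]' 70 40
python3 -m creep '[[[0,0,-1,0,0,0],[0,0,-2,0,0,0],[0,0,-3,0,0,0],[0,0,-4,0,0,0],[0,0,-4.3,0,0,0],[0,0,-4.56,0,0,0],[0,0,-4.56,0,0,0],[0,0,-4.56,0,0,0],[0,0,-4.56,0,0,0]]]' 70
python3 -c "
from rig import ctrl
s=ctrl.sense();print(s['wrist_torque'],s['joints'])"
```

```text
time_s: 44.82
eef_pos: [535.9, 400.6, 230.2]
ee_rot: [-0.001, 0.531, 0.847, -0.001]
force: [-0.2, 0.3, -0.8]
grip_width: 0.817
grip_force: 0.0
time_s: 45.57
eef_pos: [534.8, 402.2, 119.6]
ee_rot: [0.001, 0.53, 0.848, 0.001]
force: [0.2, 1.2, 0.3]
grip_width: 0.817
grip_force: 0.0
[ 0.00803359 -0.00197035  0.03604227] [ 4.70169239e-01  8.01580086e-01  1.20829593e+00 -6.94480213e-06
  1.12909909e+00  1.67586848e-02]
```

```bash
python3 -m creep '[[[0,0,0,0,0,0],[0,0,0,0,0,0],[0,0,0,0,0,0],[0,0,0,0,0,0],[0,0,0,0,0,0],[0,0,0,0,0,0],[0,0,0,0,0,0],[0,0,0,0,0,0]]]' 0 30
python3 -c "
from rig import ctrl
s=ctrl.sense();print(s['wrist_torque'],s['joints'])"
```

```text
time_s: 46.23
eef_pos: [534.5, 402.1, 118.2]
ee_rot: [0.0, 0.53, 0.848, 0.0]
force: [1.2, 0.6, 2.0]
grip_width: 0.156
grip_force: 34.0
[ 0.11013877 -0.08862661 -0.00310285] [4.70155165e-01 8.03282925e-01 1.20922641e+00 9.47819440e-05
 1.12833305e+00 1.67916905e-02]
```

The fingers hold the bar, at 13.3 mm against its 14 mm. I'll turn it CCW.

```bash
python3 -m creep '[[[0,0,0,0,0,1],[0,0,0,0,0,2],[0,0,0,0,0,3],[0,0,0,0,0,4],[0,0,0,0,0,5],[0,0,0,0,0,6],[0,0,0,0,0,7],[0,0,0,0,0,8],[0,0,0,0,0,9],[0,0,0,0,0,10],[0,0,0,0,0,11],[0,0,0,0,0,12],[0,0,0,0,0,13],[0,0,0,0,0,13],[0,0,0,0,0,13]]]' 0 30
P='from rig import ctrl
s=ctrl.sense();print(s["wrist_torque"].round(3),s["tau"][5])'
python3 -c "$P"
python3 -m creep '[[[0,0,0,0,0,0.4],[0,0,0,0,0,0.8],[0,0,0,0,0,1],[0,0,0,0,0,1]]]'; python3 -c "$P"
python3 -m creep '[[[0,0,0,0,0,0.4],[0,0,0,0,0,0.8],[0,0,0,0,0,1],[0,0,0,0,0,1]]]'; python3 -c "$P"
```

```text
time_s: 47.48
eef_pos: [534.7, 402.4, 118.1]
ee_rot: [0.001, -0.007, 1.0, 0.001]
force: [3.8, 5.1, 0.5]
grip_width: 0.152
grip_force: 33.7
[ 0.762 -0.537  0.007] -0.23229097947478294
time_s: 47.82
eef_pos: [534.7, 402.4, 118.2]
ee_rot: [0.001, -0.051, 0.999, 0.001]
force: [2.9, 5.2, -0.2]
grip_width: 0.154
grip_force: 33.7
[ 0.773 -0.581  0.066] -0.23051232565194368
time_s: 48.15
eef_pos: [534.7, 402.4, 118.2]
ee_rot: [0.001, -0.095, 0.996, 0.001]
force: [2.6, 4.9, 0.4]
grip_width: 0.157
grip_force: 33.7
[ 0.806 -0.507  0.03 ] -0.23040239699184895
```

```bash
P='from rig import ctrl
s=ctrl.sense();print(s["wrist_torque"].round(3),s["tau"][5])'
python3 -m creep '[[[0,0,0,0,0,0.2],[0,0,0,0,0,0.5],[0,0,0,0,0,0.5]]]'; python3 -c "$P"
python3 -m creep '[[[0,0,0,0,0,0.2],[0,0,0,0,0,0.5],[0,0,0,0,0,0.5]]]'; python3 -c "$P"
python3 -m creep '[[[0,0,0,0,0,0.2],[0,0,0,0,0,0.5],[0,0,0,0,0,0.5]]]'; python3 -c "$P"
```

```text
time_s: 48.4
eef_pos: [534.7, 402.4, 118.2]
ee_rot: [0.001, -0.115, 0.993, 0.001]
force: [2.8, 4.7, 0.5]
grip_width: 0.156
grip_force: 43.1
[ 0.763 -0.477 -0.955] -1.2932844087481499
time_s: 48.65
eef_pos: [534.7, 402.4, 118.2]
ee_rot: [0.001, -0.136, 0.991, 0.001]
force: [2.9, 4.8, 0.5]
grip_width: 0.156
grip_force: 63.7
[ 0.739 -0.455 -1.8  ] -2.0897559821605682
time_s: 48.9
eef_pos: [534.2, 402.3, 118.3]
ee_rot: [-0.0, -0.158, 0.987, 0.001]
force: [-1.9, 5.2, 5.3]
grip_width: 0.157
grip_force: 86.8
[ 0.703  0.329 -1.745] -2.073200047016144
```

The stop was reached: torque jumped at about 102°. I'll ease the overshoot back a little, release, raise and check.

```bash
python3 -m creep '[[[0,0,0,0,0,-0.4],[0,0,0,0,0,-0.9],[0,0,0,0,0,-0.9]]]'
python3 -c 'from rig import ctrl
s=ctrl.sense();print(s["wrist_torque"].round(3))'
python3 -m creep '[[[0,0,0,0,0,0],[0,0,0,0,0,0],[0,0,0,0,0,0],[0,0,1,0,0,0],[0,0,2,0,0,0],[0,0,4,0,0,0],[-8,0,5,0,0,0],[-8,0,5,0,0,0],[-8,0,5,0,0,0],[-8,0,5,0,0,0],[-8,0,5,0,0,0],[-8,0,5,0,0,0],[-8,0,5,0,0,0],[-8,0,5,0,0,0]]]' 60
python3 - <<'E'
from h import *
c=ctrl.capture("side");t=ctrl.capture("top")
o=np.zeros((600,800,3),np.uint8)
o[:400]=np.hstack([cv2.resize(c['image'][110:210,200:325],(500,400)),cv2.resize(t['image'][140:250,255:345],(300,400))])
o[400:,:250]=cv2.resize(t['image'][176:216,120:170],(250,200),interpolation=cv2.INTER_CUBIC)
o[400:,300:550]=cv2.resize(c['image'][284:336,220:285],(250,200),interpolation=cv2.INTER_CUBIC)
cv2.imwrite('pics/p9.png',o[:,:,::-1])
E
```

```text
time_s: 49.15
eef_pos: [533.8, 402.3, 118.2]
ee_rot: [-0.001, -0.119, 0.993, 0.0]
force: [-3.5, 3.9, 5.1]
grip_width: 0.154
grip_force: 47.2
[ 0.607  0.652 -0.685]
time_s: 50.32
eef_pos: [334.9, 401.9, 242.9]
ee_rot: [0.0, -0.122, 0.993, -0.0]
force: [0.0, 0.2, 0.5]
grip_width: 0.699
grip_force: 0.0
```

View pics/p9.png

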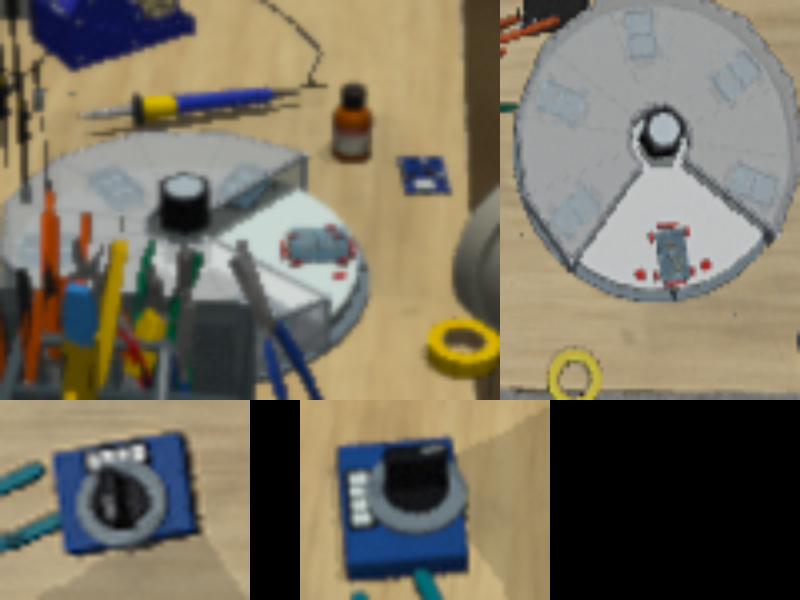

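All six pockets hold boxes, with the red one (672,250) in the opening. The counter's bar now lies along the 80 mm side, and the tape and bottle look untouched. Handing in.

```bash
python3 -c "
from rig import ctrl
print(ctrl.finish_job())"
```

```text
the job is handed in; nothing more can be done
None
```

The job is handed in at about 50 s of the 210 s allowed: all six pockets are full, the counter is back at its zero stop, the red-marked pocket is in the opening, and the bottle and tape look untouched.

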